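# Pack the texture rollers into their case and fasten the hasp

## Robot

A 6-joint arm with a two-finger parallel gripper is mounted at the origin on the work surface. World frame = base frame: x ahead of the robot, y to its left, z up, the work surface at z = 0. Lengths are in m, angles in rad, forces in N, time in s.
With the tool pointing down it reaches from about 0.35 to 0.775 m from the base axis. Payload 7.3 kg.
Tool frame: the origin (TCP) lies where the fingers leave the gripper's body, on its centre line; the fingertips stand 66 mm ahead of it and the grasp point (between the pads) lies 47 mm ahead of it (robot.tips_ahead is the distance from the TCP to the fingertips, in m); z points along the fingers, y is the line along which they close (so a half turn about z gives the same grasp; the last joint's range is limited). The gripper opens to 92 mm and grips with 3 to 60 N. Pads are 19 mm wide; open, the fingers measure 130 mm over their backs; the gripper's body (75 mm by 190 mm) begins 47 mm behind the grasp point.
Start: joints at [-1.438, 0.342, 1.524, -0, 1.275, -0.146], TCP at [0.145, -0.505, 0.292] pointing down, gripper open.
Joint ranges: [-2.53, 2.53], [-0.77, 2.02], [0.04, 2.7], [-1, 4.14], [0.28, 2.66], [-3.11, 3.11]. Speed limits (rad/s): [2.57, 2.57, 3.14, 3.14, 3.14, 3.14].

## Interface

Orientations are given as [roll, pitch, yaw] about the fixed x, y, z axes, in that order (R = Rz(yaw) Ry(pitch) Rx(roll)).
In Python, from cell import robot gives the robot as it stands.
- The arm moves only by the shell command python3 -m inch 'ROWS' [FORCE]. ROWS is a JSON object of lists of equal length, an entry for each row: "travel": the shift along the tool's x, y, z in mm, a list of three; "turn": the turn about the tool's z in units of 5 degrees (1.0 is 5 degrees); "claw": the closure, from -1 (fully open) to 1 (shut). A call has 1 to 12 rows; each row is the pose to reach, as a shift and turn from the pose commanded when the call began, along the tool's axes at that moment; what a row does not reach only later rows make up. A row lasts 1/10 s, in which the tool goes at most 50 mm and 8.59 degrees, less where a joint would pass 70% of its speed; a pose out of reach is approached as far as the arm can. A call with a gripper value outside its range is refused whole. The fingers move at their own pace and stop on an object; FORCE is the grip in N (left out, the last holds). Time passes only in rows, so rows that repeat a pose let the fingers close. It gives the time, the measured TCP pose, the force, the opening and the grip force at its end, in the units of the state.
- robot.observe(): the state, without advancing time (a new reading comes with each control period).
- robot.read_camera(name): name is "scene" or "top" or "wrist"; returns a dict with "pixels" (480x640x3 uint8, red, green, blue), "fx", "fy", "cx", "cy" (pixels), "k1" (the pictures are not rectified: a ray, as slopes to the right and down, at radius r is drawn at 1 + k1 r^2 times it, then the intrinsics apply), "cam_to_world" (4x4, takes a point from camera to world coordinates). Camera axes: x right, y down, z forward; pixel columns grow to the right and rows downward; lengths in m; the calibration is good to about 2 mm. A picture is of the moment at which its call begins. There is no depth.
- robot.hand_in(): hands the job in; it is judged then, once.
The state is a dict: "time": time; "qpos": joint angles; "qvel": joint speeds; "joint_efforts": joint torques, N m; "tool_pos": TCP position; "tool_rot": TCP orientation; "contact_force": force on the tool from outside, world axes, zero at the start; "torque": the same for the moment, N m; "opening": finger opening in m; "grip_force": force on a finger pad.
Only numpy, scipy, OpenCV 4.12 (cv2) and the standard library are available. Lean on these libraries where they do the work, as an engineer would, in place of code of your own. Each camera call takes 0.05 s, during which the arm holds its last target. There are 200 camera calls.

## Task

Put all the beech rollers on the table away in the blue case: swing the hasp off the lid's catch, open the lid wide, and lay each roller into a V-cradle of its own (any cradle) so that it settles in both notches. Then shut the lid fully and swing the hasp back flat over the catch. Never lift the lid while the hasp lies over the catch, and leave the other things on the table where they are.

Things in the scene. Friction and masses are not known exactly. Their poses are not given: they have to be found in the camera images.
- case: The blue wooden case, fixed to the table: 160 mm (x) by 230 mm (y), walls 6 mm thick and 62 mm high, floor 6 mm, lid 8 mm thick with a felt pad inside that comes down to 2 mm above seated rollers. Origin under its middle; x points from the hasp side (front) to the lid's hinge side, y to the left of that, z up.
- hasp (a joint): Hasp of the case, rad: 0 = lying flat over the lid's catch (fastened), grows as it swings up and back towards the front (the case's -x side); 1.57 = upright, 1.9 = stop, leaning away from the lid. A light friction hinge: stays where it is left, moves with about 1.5 N at its cross-bar.
- lid (a joint): Lid of the case, rad: 0 = shut, grows as its front edge rises; stop at 1.7. A stiff friction hinge: stays at any angle; 3 to 6 N at the knob moves it.
- hasp_bar (a point): Centre of the hasp's steel cross-bar: a round bar 12 mm thick and 36 mm long, parallel to the case's y, carried like a T on a 10 mm neck 20 mm above the strap (24 mm wide). It can be pinched by its two ends from above and turns in the fingers. 56 mm out along the strap and 20 mm above it, measured from the hasp's hinge; hasp flat: its centre is 24 mm above the lid's top.
- hasp_hinge (a point): Point on the hasp's hinge axis (parallel to the case's y, 86 mm in front of the case's middle and 62 mm to its -y side, 74.5 mm above the table). Fixed to the case; its axes are the case's axes. A positive hasp angle turns the hasp about the case's -y.
- catch (a point): Top of the small steel staple on the lid that pokes 11 mm up through the slot of the hasp when fastened; it moves with the lid.
- lid_knob (a point): Centre of the lid's dark wooden ball knob, 26 mm across, 32 mm above the lid's top, 130 mm forward of the lid's hinge and 55 mm to the +y side of the case's middle; it moves with the lid and can turn in the fingers.
- lid_hinge (a point): Middle of the lid's hinge axis (parallel to the case's y, along its far +x rim, 62.5 mm above the table). Fixed to the case; its axes are the case's axes. A positive lid angle turns the lid about the case's +y.
- cradle0 (a point): The -y cradle of the three in the case: the point where the centre of a seated roller lies, 36 mm above the table and 30 mm above the case's floor. Axes of the case: x along the cradle (towards the lid hinge, level), y across, z up. Cradles are 64 mm apart, the middle one at the case's middle. Each is a pair of plywood V-supports (90 degree notch, 31 mm wide at its top, 33 mm above the table) at x = -28 and +28 mm, 12 mm thick.
- cradle1 (a point): The middle cradle of the three in the case: the point where the centre of a seated roller lies, 36 mm above the table and 30 mm above the case's floor. Axes of the case: x along the cradle (towards the lid hinge, level), y across, z up. As cradle0.
- cradle2 (a point): The +y cradle of the three in the case: the point where the centre of a seated roller lies, 36 mm above the table and 30 mm above the case's floor. Axes of the case: x along the cradle (towards the lid hinge, level), y across, z up. As cradle0.
- roller0_mid (a point): Centre of a round beech roller lying on the table, 26 mm diameter, 116 mm long over two 7 mm end blocks, 25 mm square, that keep it from rolling far; x along the roller; about 60 g. Centre is 13 mm above the table. Two or three of roller0 to roller3 are there, the others are absent (None at the start).
- roller1_mid (a point): Centre of a round beech roller lying on the table, 26 mm diameter, 116 mm long over two 7 mm end blocks, 25 mm square, that keep it from rolling far; x along the roller; about 60 g. Maybe absent.
- roller2_mid (a point): Centre of a round beech roller lying on the table, 26 mm diameter, 116 mm long over two 7 mm end blocks, 25 mm square, that keep it from rolling far; x along the roller; about 60 g. Maybe absent.
- roller3_mid (a point): Centre of a round beech roller lying on the table, 26 mm diameter, 116 mm long over two 7 mm end blocks, 25 mm square, that keep it from rolling far; x along the roller; about 60 g. Maybe absent.
- glue: Bystander: yellow glue bottle, 54 mm diameter, 150 mm tall, standing; origin under its foot.
- nippers: Bystander: tile nippers with yellow handles, about 165 mm long, lying; origin on the table under the middle.
- glasses: Bystander: safety glasses, about 140 x 130 mm, 37 mm high; origin on the table.
- brush: Bystander: paint brush lying on the table.
- chip0: Bystander: terracotta tile chip, 28 x 24 x 8 mm, lying among the rollers; origin on the table.
- chip1: Bystander: white tile chip, 30 x 22 x 8 mm; origin on the table.
Things that resemble listed ones, but are neither listed nor needed, are in the scene too. Leave any pink or white look-alike of the part that bears roller0_mid alone. What is shaped like the part that bears roller3_mid but orange or pink is not meant.

How it is judged:
By the outcome, as a careful person would: the job done as asked, in the order asked, and still so for the second after the job is handed in, with the robot touching nothing.
Of roller0, roller1, roller2, roller3 only 2 to 3 are there at a start; the rules pass over those that are not, and their reading is None.
At some moment in a run one of roller0, roller1, roller2, roller3 may be knocked a few centimetres aside while the robot is not near it.
It also fails if it takes over 208 s, if anything falls off the work surface, if the arm or the gripper's body presses on something with over 40 N, if the wrist force passes 120 N, or if a joint passes its speed limit or range.

## Working session

There is one attempt and no reset: what is moved stays moved. The work goes in short steps, Python scripts to look and compute and a shell command to move; the robot and the scene stay as the last step left them, time stands still between calls to the robot, and variables do not carry over. Pictures are saved under pics/ and viewed, at most 14 in all, crops included, and the job is handed in when it is done.

```bash
ls; mkdir -p pics
cat > h.py <<'E'
import numpy as np,cv2
from cell import robot
def cam(n,save=None):
    c=robot.read_camera(n); c={k:(np.array(v) if k in('pixels','cam_to_world') else v) for k,v in c.items()}
    if save: cv2.imwrite('pics/'+save,c['pixels'][:,:,::-1])
    np.save('/tmp/'+n+'.npy',c,allow_pickle=True)
    return c
def load(n): return np.load('/tmp/'+n+'.npy',allow_pickle=True).item()
def ray(c,u,v):
    a=np.array([(u-c['cx'])/c['fx'],(v-c['cy'])/c['fy']]); s=a.copy()
    for _ in range(20): s=a/(1+c['k1']*(s@s))
    M=c['cam_to_world']; d=M[:3,:3]@np.array([s[0],s[1],1]); return M[:3,3],d
def hit(c,u,v,z=0.):
    o,d=ray(c,u,v); return o+d*(z-o[2])/d[2]
def proj(c,p):
    M=c['cam_to_world']; q=M[:3,:3].T@(np.array(p)-M[:3,3]); s=q[:2]/q[2]; s=s*(1+c['k1']*(s@s))
    return np.array([c['fx']*s[0]+c['cx'],c['fy']*s[1]+c['cy']])
def Rt():
    from scipy.spatial.transform import Rotation as R
    s=robot.observe(); return np.array(s['tool_pos']),R.from_euler('xyz',s['tool_rot']).as_matrix()
def go(p,yaw=None):
    """travel (mm, tool axes) of TCP to world p; turn units so tool y lies along yaw (mod pi)"""
    t,r=Rt(); d=r.T@(np.array(p)-t)*1000; o=[np.round(d,1)]
    if yaw is not None:
        w=r.T@np.array([np.cos(yaw),np.sin(yaw),0]); a=np.arctan2(w[1],w[0])-np.pi/2
        a=(a+np.pi/2)%np.pi-np.pi/2; o.append(round(np.degrees(a)/5,2))
    return o
E
python3 - <<'E'
from h import *
cam('scene','s0.png');c=cam('top','t0.png')
s=robot.observe();print(s['tool_pos'],s['tool_rot'],s['opening'])
for n in('scene','top'):
    c=load(n);print(c['cam_to_world'].round(3),c['fx'],c['k1'])
E
```

```text
pics
[ 0.14445057 -0.50445466  0.29163791] [-3.14027965e+00 -1.79164518e-04  2.78774575e-01] 0.09193363488878492
[[ 0.86   0.316 -0.401  0.938]
 [ 0.511 -0.519  0.685 -0.717]
 [ 0.008 -0.794 -0.608  0.717]
 [ 0.     0.     0.     1.   ]] 442.2603274951196 0.006388078936552609
[[-0.005 -0.998  0.056  0.44 ]
 [-1.     0.005  0.008 -0.032]
 [-0.008 -0.056 -0.998  1.757]
 [ 0.     0.     0.     1.   ]] 598.0856640876765 -0.08382089688540645
```

View pics/t0.png

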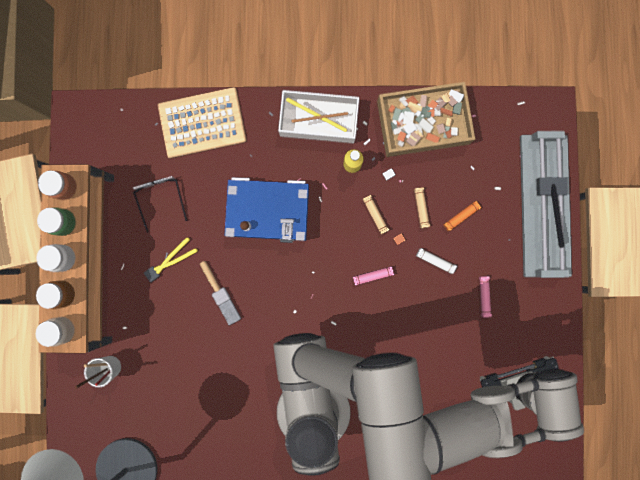

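View pics/s0.png

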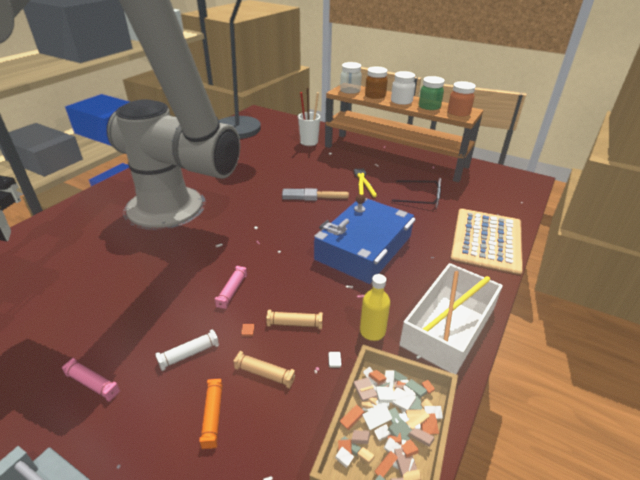

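Run:
```python
from h import *
c=load('top');im=c['pixels'];hsv=cv2.cvtColor(im,cv2.COLOR_RGB2HSV)
m=cv2.inRange(hsv,(105,120,60),(125,255,255));m[:, :200]=0;m=cv2.morphologyEx(m,cv2.MORPH_CLOSE,np.ones((9,9)))
k=max(cv2.findContours(m,0,2)[0],key=cv2.contourArea);r=cv2.minAreaRect(k)
P=np.array([hit(c,*p,.07)[:2] for p in cv2.boxPoints(r)]);print('case',r,P.round(3),P.mean(0).round(4))
m=cv2.inRange(hsv,(10,60,120),(25,190,255))
for k in cv2.findContours(m,0,2)[0]:
    a=cv2.contourArea(k)
    x,y=k.mean((0,1))
    if a>150 and 330<x<510 and 180<y<330:
        r=cv2.minAreaRect(k);b=cv2.boxPoints(r);Q=np.array([hit(c,*p,.013)[:2] for p in b])
        e=Q[1]-Q[0];f=Q[2]-Q[1];L=e if e@e>f@f else f
        print(r[0],Q.mean(0).round(4),np.linalg.norm(e),np.linalg.norm(f),'axis',np.degrees(np.arctan2(L[1],L[0])),hsv[int(y),int(x)])
cv2.imwrite('pics/c0.png',cv2.resize(im[165:315,215:515,::-1],None,fx=2.6,fy=2.6,interpolation=2))
c=load('scene')
cc=P.mean(0);
```

```text
case ((266.41259765625, 209.61688232421875), (81.3676986694336, 56.72799301147461), 3.094058036804199) [[0.514 0.246]
 [0.675 0.238]
 [0.661 0.007]
 [0.5   0.016]] [0.5873 0.127 ]
(461.9996337890625, 215.68995666503906) [ 0.5713 -0.4413] 0.1225858081705964 0.026692557362858974 axis -54.752835711392045 [ 14 169 240]
(375.2964172363281, 214.1048583984375) [ 0.5772 -0.1865] 0.028980552412304104 0.1192473498230712 axis -153.35815921689039 [ 20  76 241]
(421.4081726074219, 207.43380737304688) [ 0.5961 -0.322 ] 0.028580406037323834 0.11976238006389914 axis -171.6906674937296 [ 20  77 241]
```

View pics/c0.png

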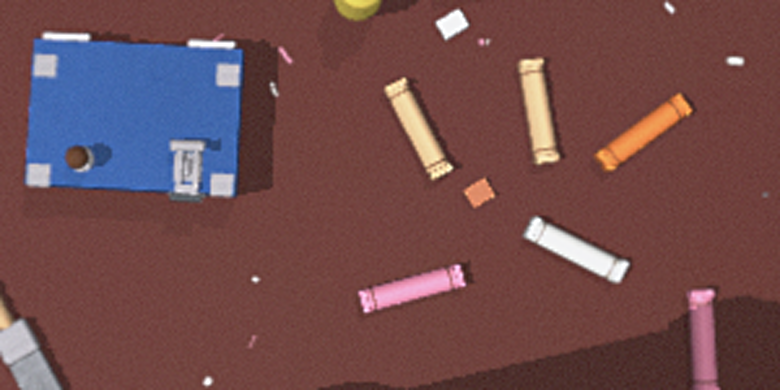

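The close crop shows that the beech rollers are the two at top pixels (375,214) and (421,207). The look-alikes are orange (462,216), white (436,261) and pink (373,276), (486,297), so I leave those alone. The hasp is at about (287,230) and the knob at (245,226).

```bash
cat >> h.py <<'E'
import os
CASE=dict(o=np.array([.5873,.127]),yaw=np.radians(-2.9))
if os.path.exists('case.npy'):
    _a=np.load('case.npy');CASE=dict(o=_a[:2],yaw=_a[2])
def cw(x,y,z):
    "case mm -> world m"
    c,s=np.cos(CASE['yaw']),np.sin(CASE['yaw']); return np.array([*(CASE['o']+np.array([[c,-s],[s,c]])@[x/1000,y/1000]),z/1000])
def status():
    s=robot.observe();print('t',round(s['time'],1),np.round(s['tool_pos'],4),np.round(s['tool_rot'],3),'F',np.round(s['contact_force'],1),'open',round(s['opening'],4),'grip',round(s['grip_force'],1),'q6',round(s['qpos'][5],2))
E
python3 - <<'E'
from h import *
print(go(cw(-30,-20,290),CASE['yaw']+np.pi/2))
E
```

```text
[array([ 564.7, -476. ,    2.4]), np.float64(3.77)]
```

```bash
python3 -m inch '{"travel":[[28,-24,0],[70,-60,0],[110,-93,0],[150,-126,0],[190,-160,0],[230,-194,0],[270,-228,0],[310,-261,0],[350,-295,0],[390,-329,0],[430,-362,0],[470,-396,0]],"turn":[0,0.4,0.8,1.2,1.6,2,2.4,2.8,3.2,3.6,3.77,3.77],"claw":[-1,-1,-1,-1,-1,-1,-1,-1,-1,-1,-1,-1]}'
python3 - <<'E'
from h import *
status();print(go(cw(-30,-20,290),CASE['yaw']+np.pi/2))
E
```

```text
time: 1.3
tool_pos: [0.4726, -0.0156, 0.2921]
tool_rot: [3.141, 0.0, -0.05]
contact_force: [0.8, 0.1, 1.4]
opening: 0.0916
grip_force: 0.0
t 1.3 [ 0.4726 -0.0156  0.2921] [ 3.141  0.    -0.05 ] F [0.8 0.1 1.4] open 0.0916 grip 0.0 q6 1.43
[array([  77.4, -128.2,    2. ]), np.float64(0.0)]
```

```bash
python3 -m inch '{"travel":[[24,-40,0],[48,-80,0],[70,-115,0],[77,-128,2],[77,-128,2],[77,-128,2]],"turn":[0,0,0,0,0,0],"claw":[-1,-1,-1,-1,-1,-1]}'
python3 - <<'E'
from h import *
status();c=cam('wrist','w1.png')
print(c['cam_to_world'].round(3),c['fx'],c['k1'])
for p in [(-30,-62,94.5),(-50,55,102),(-80,-115,70),(-80,115,70),(80,-115,70)]:print(p,proj(c,cw(*p)).round())
E
```

```text
time: 1.9
tool_pos: [0.5546, 0.1056, 0.2897]
tool_rot: [3.141, 0.002, -0.05]
contact_force: [-0.1, 0.1, -0.3]
opening: 0.0918
grip_force: 0.0
t 1.9 [0.5546 0.1056 0.2897] [ 3.141e+00  2.000e-03 -5.000e-02] F [-0.1  0.1 -0.3] open 0.0918 grip 0.0 q6 1.67
[[-0.05  -0.953 -0.299  0.636]
 [-0.999  0.048  0.014  0.102]
 [ 0.002  0.3   -0.954  0.382]
 [ 0.     0.     0.     1.   ]] 386.66218012004583 -0.06957908035557242
(-30, -62, 94.5) [372. 225.]
(-50, 55, 102) [221. 252.]
(-80, -115, 70) [427. 272.]
(-80, 115, 70) [165. 272.]
(80, -115, 70) [442.  77.]
```

View pics/w1.png

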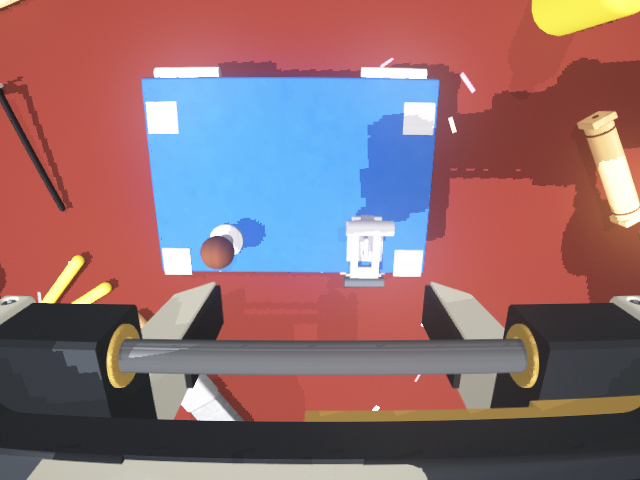

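The wrist picture shows the lid's corners at (163,273), (424,275), (438,80) and (143,79), the hasp's cross-bar at (370,229) and the knob at (217,252). All are within about 3 px of my prediction. I'll refine the case pose from the corners.

```bash
python3 - <<'E'
from h import *
c=load('wrist');im=c['pixels'];hsv=cv2.cvtColor(im,cv2.COLOR_RGB2HSV)
P={(-80,115):(163,273),(-80,-115):(424,275),(80,-115):(438,80),(80,115):(143,79)}
A=np.array(list(P))/1000;B=np.array([hit(c,*v,.07)[:2] for v in P.values()])
a0=A-A.mean(0);b0=B-B.mean(0);th=np.arctan2((a0[:,0]*b0[:,1]-a0[:,1]*b0[:,0]).sum(),(a0*b0).sum())
o=B.mean(0);print(o,np.degrees(th),[np.linalg.norm(B[i]-B[i-1]).round(4) for i in range(4)])
np.save('case.npy',[*((o+CASE['o'])/2*1),th])
E
python3 - <<'E'
from h import *
c=load('wrist');print(CASE,proj(c,cw(-30,-62,94.5)),proj(c,cw(-50,55,102)))
b=hit(c,370,229,.0945);print('bar',b,cw(-30,-62,94.5));k=hit(c,217,252,.102);print('knob',k,cw(-50,55,102))
print(go([*((b+cw(-30,-62,94.5))/2)[:2],.20],CASE['yaw']+np.pi/2))
E
```

```text
[0.58573165 0.12876398] -3.283680667516914 [np.float64(0.1605), np.float64(0.2299), np.float64(0.1605), np.float64(0.226)]
{'o': array([0.58651583, 0.12788199]), 'yaw': np.float64(-0.05731103923225536)} [370.75942008 226.06333296] [219.21254709 252.70212725]
bar [0.55067649 0.06832254 0.0945    ] [0.55301374 0.06770217 0.0945    ]
knob [0.54040571 0.18730336 0.102     ] [0.5397483  0.18565567 0.102     ]
[array([-0.7, 37.1, 90. ]), np.float64(0.07)]
```

```bash
python3 -m inch '{"travel":[[-1,37,20],[-1,37,60],[-1,37,100],[-1,37,125],[-1,37,140],[-1,37,145],[-1,37,146],[-1,37,146],[-1,37,146]],"turn":[0.07,0.07,0.07,0.07,0.07,0.07,0.07,0.07,0.07],"claw":[-0.3,-0.3,-0.3,-0.3,-0.3,-0.3,-0.3,-0.3,-0.3]}' 12
python3 - <<'E'
from h import *
status();cam('wrist','w2.png')
E
```

```text
time: 2.85
tool_pos: [0.5529, 0.0691, 0.1454]
tool_rot: [3.142, -0.002, -0.057]
contact_force: [1.0, -0.7, -0.3]
opening: 0.06
grip_force: 0.0
t 2.9 [0.5529 0.0691 0.1454] [ 3.142e+00 -2.000e-03 -5.700e-02] F [ 1.  -0.7 -0.3] open 0.06 grip 0.0 q6 1.61
```

View pics/w2.png

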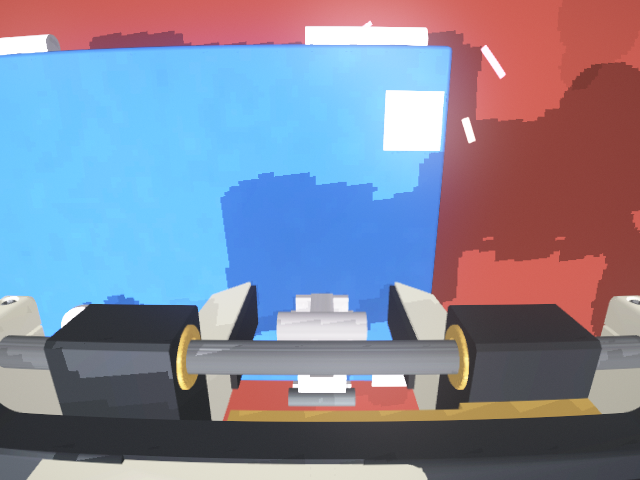

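The picture shows the bar (277–367, ~325) centred between the open fingers. Next I pinch it and swing it.

```bash
python3 -m inch '{"travel":[[0,0,0],[0,0,0],[0,0,0],[0,0,0],[0,0,0]],"turn":[0,0,0,0,0],"claw":[1,1,1,1,1]}' 12
python3 -m inch '{"travel":[[-2,0,-5],[-4,0,-9],[-7,0,-14],[-10,0,-18],[-14,0,-22],[-17,0,-25],[-24,0,-30],[-30,0,-34],[-38,0,-37],[-45,0,-38],[-53,0,-39],[-61,0,-39]],"turn":[0,0,0,0,0,0,0,0,0,0,0,0],"claw":[1,1,1,1,1,1,1,1,1,1,1,1]}'
python3 -m inch '{"travel":[[-7,0,1],[-15,0,3],[-20,0,5],[-24,0,7],[-26,0,8],[-26,0,8],[-26,0,8]],"turn":[0,0,0,0,0,0,0],"claw":[1,1,1,1,1,1,1]}'
python3 -m inch '{"travel":[[0,0,0],[0,0,0],[0,0,0],[0,0,-15],[0,0,-40],[0,0,-80],[0,0,-120],[0,0,-120]],"turn":[0,0,0,0,0,0,0,0],"claw":[-0.3,-0.3,-0.3,-0.3,-0.3,-0.3,-0.3,-0.3]}'
python3 - <<'E'
from h import *
c=cam('wrist','w3.png')
print(go([*cw(-50,55,102)[:2],.25],CASE['yaw']+np.pi/2))
E
```

```text
time: 3.4
tool_pos: [0.5525, 0.0694, 0.1443]
tool_rot: [-3.142, -0.0, -0.056]
contact_force: [-0.2, 1.0, 1.7]
opening: 0.0356
grip_force: 12.0
time: 4.6
tool_pos: [0.4918, 0.0729, 0.1841]
tool_rot: [-3.141, -0.003, -0.056]
contact_force: [2.8, 2.9, -3.3]
opening: 0.0356
grip_force: 12.0
time: 5.3
tool_pos: [0.4648, 0.0745, 0.175]
tool_rot: [-3.141, 0.001, -0.056]
contact_force: [-0.7, 5.3, 2.0]
opening: 0.0362
grip_force: 12.0
time: 6.1
tool_pos: [0.4675, 0.074, 0.3002]
tool_rot: [3.141, -0.01, -0.056]
contact_force: [0.3, 0.8, -0.2]
opening: 0.0596
grip_force: 0.0
[array([  66.7, -115.6,   47.7]), np.float64(0.01)]
```

View pics/w3.png

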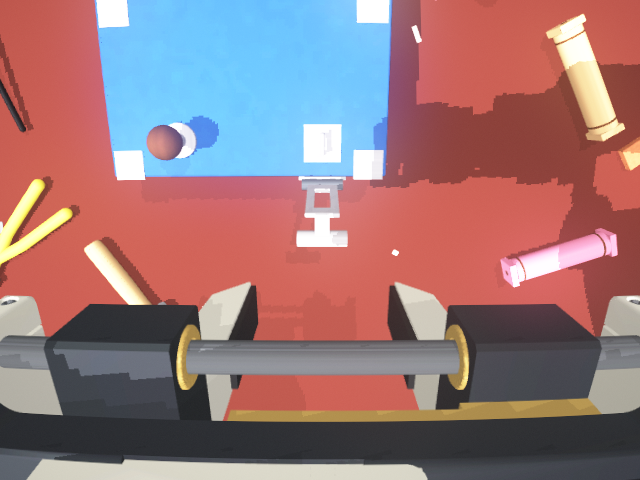

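The hasp now leans open (bar at (322,238)), clear of the lid, and the knob is at (165,142). Next, the knob.

```bash
python3 -m inch '{"travel":[[15,-30,0],[40,-70,0],[60,-105,20],[67,-116,60],[67,-116,100],[67,-116,130],[67,-116,145],[67,-116,150],[67,-116,151],[67,-116,151],[67,-116,151]],"turn":[0,0,0,0,0,0,0,0,0,0,0],"claw":[-0.3,-0.3,-0.3,-0.3,-0.3,-0.3,-0.3,-0.3,-0.3,-0.3,-0.3]}' 25
python3 - <<'E'
from h import *
status();c=cam('wrist','w4.png');print(go([*cw(-50,55,102)[:2],.147],CASE['yaw']+np.pi/2))
E
```

```text
time: 7.25
tool_pos: [0.5395, 0.1863, 0.1452]
tool_rot: [-3.141, -0.002, -0.056]
contact_force: [-0.2, 0.6, -0.2]
opening: 0.0597
grip_force: 0.0
t 7.2 [0.5395 0.1863 0.1452] [-3.141e+00 -2.000e-03 -5.600e-02] F [-0.2  0.6 -0.2] open 0.0597 grip 0.0 q6 1.83
[array([ 0.4,  0.7, -1.8]), np.float64(0.01)]
```

View pics/w4.png

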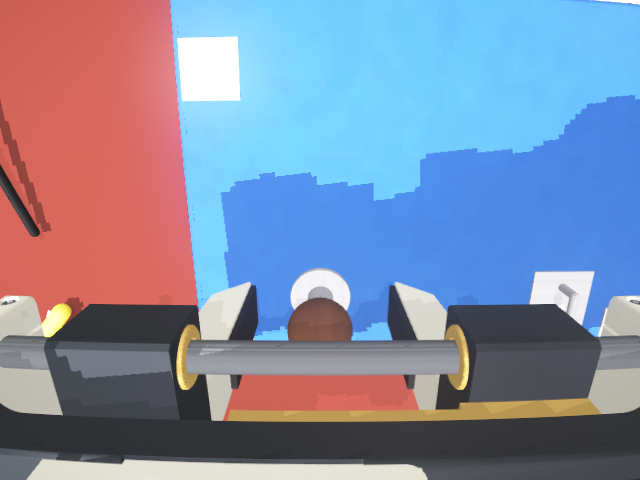

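The knob (320,325) is centred between the fingers. Next I grip it and raise the lid along its arc.

```bash
python3 -m inch '{"travel":[[0,0,0],[0,0,0],[0,0,0],[0,0,0],[0,0,0],[0,0,0]],"turn":[0,0,0,0,0,0],"claw":[1,1,1,1,1,1]}' 25
python3 -m inch '{"travel":[[2,0,-6],[4,0,-11],[6,0,-17],[9,0,-22],[12,0,-27],[15,0,-32],[18,0,-37],[21,0,-42],[25,0,-47],[29,0,-51],[33,0,-56],[37,0,-60]],"turn":[0,0,0,0,0,0,0,0,0,0,0,0],"claw":[1,1,1,1,1,1,1,1,1,1,1,1]}'
python3 -m inch '{"travel":[[4,0,-4],[9,0,-8],[14,0,-11],[19,0,-14],[24,0,-17],[29,0,-20],[34,0,-23],[40,0,-26],[45,0,-28],[51,0,-30],[56,0,-32],[62,0,-33]],"turn":[0,0,0,0,0,0,0,0,0,0,0,0],"claw":[1,1,1,1,1,1,1,1,1,1,1,1]}'
python3 -m inch '{"travel":[[6,0,-1],[12,0,-2],[18,0,-3],[24,0,-3],[30,0,-4],[36,0,-4],[42,0,-3],[47,0,-3],[53,0,-2],[59,0,-1],[64,0,0],[64,0,0]],"turn":[0,0,0,0,0,0,0,0,0,0,0,0],"claw":[1,1,1,1,1,1,1,1,1,1,1,1]}'
python3 - <<'E'
from h import *
status();c=cam('scene','s5.png');cv2.imwrite('pics/s5.png',cv2.resize(c['pixels'][50:330,200:560,::-1],None,fx=2,fy=2))
E
```

```text
time: 7.9
tool_pos: [0.539, 0.1873, 0.1442]
tool_rot: [-3.14, -0.0, -0.056]
contact_force: [1.0, 5.2, 0.1]
opening: 0.0245
grip_force: 25.0
time: 9.1
tool_pos: [0.5752, 0.1852, 0.2032]
tool_rot: [-3.14, 0.003, -0.056]
contact_force: [-0.9, 5.5, -7.6]
opening: 0.0239
grip_force: 25.0
time: 10.3
tool_pos: [0.6368, 0.1817, 0.237]
tool_rot: [-3.141, 0.003, -0.056]
contact_force: [-5.1, 3.1, 3.0]
opening: 0.0247
grip_force: 25.0
time: 11.5
tool_pos: [0.7027, 0.1778, 0.2375]
tool_rot: [-3.14, -0.002, -0.056]
contact_force: [1.3, 4.4, 2.5]
opening: 0.0242
grip_force: 25.0
t 11.5 [0.7027 0.1778 0.2375] [-3.14e+00 -2.00e-03 -5.60e-02] F [1.3 4.4 2.5] open 0.0242 grip 25.0 q6 1.77
```

View pics/s5.png

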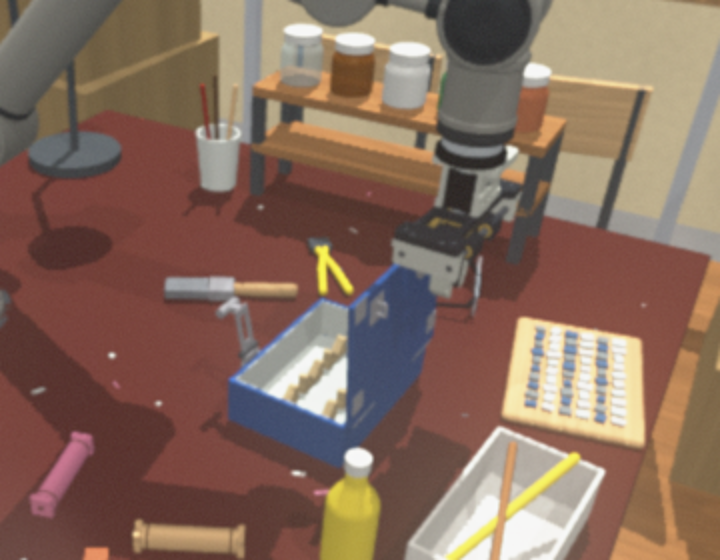

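The lid stands upright (about 90°) and the V-cradles are visible in the case. Now I release and rise clear of it.

```bash
python3 -m inch '{"travel":[[0,0,0],[0,0,0],[0,0,0],[0,0,-10],[0,0,-30],[0,0,-55],[0,0,-80],[0,0,-95],[0,0,-100],[0,0,-100]],"turn":[0,0,0,0,0,0,0,0,0,0],"claw":[-0.3,-0.3,-0.3,-0.3,-0.3,-0.3,-0.3,-0.3,-0.3,-0.3]}' 15
cat > rol.py <<'E'
from h import *
def rollers(n,z=.013,show=True):
    c=cam(n);im=c['pixels'];hsv=cv2.cvtColor(im,cv2.COLOR_RGB2HSV);out=[]
    m=cv2.inRange(hsv,(10,40,120),(27,140,255))
    m=cv2.morphologyEx(m,cv2.MORPH_CLOSE,np.ones((3,3)))
    for k in cv2.findContours(m,0,2)[0]:
        if cv2.contourArea(k)<200: continue
        Q=np.array([hit(c,*p,z)[:2] for p in k[:,0].astype(float)],np.float32)*1000
        r=cv2.minAreaRect(Q);b=cv2.boxPoints(r);e=b[1]-b[0];f=b[2]-b[1];L,W=(e,f) if e@e>f@f else (f,e)
        if 95<np.linalg.norm(L)<140 and np.linalg.norm(W)<45:
            a=np.arctan2(L[1],L[0]); print(n,k.mean((0,1)).round(),np.round(r[0],1),'len',np.linalg.norm(L).round(),np.linalg.norm(W).round(),'axis deg',np.degrees((a+np.pi/2)%np.pi-np.pi/2).round(1)); out.append((np.array(r[0])/1000,a))
    return out
E
python3 - <<'E'
from rol import *
status()
for p,a in rollers('top'): print(go([*p,.2],a+np.pi/2))
E
```

```text
time: 12.55
tool_pos: [0.7018, 0.177, 0.3382]
tool_rot: [-3.142, -0.002, -0.057]
contact_force: [-0.6, -0.1, -0.7]
opening: 0.0595
grip_force: 0.0
t 12.6 [0.7018 0.177  0.3382] [-3.142e+00 -2.000e-03 -5.700e-02] F [-0.6 -0.1 -0.7] open 0.0595 grip 0.0 q6 1.77
top [375. 214.] [ 577.5 -187.1] len 117.0 26.0 axis deg 27.4
top [422. 209.] [ 596.1 -321.9] len 120.0 29.0 axis deg 8.3
[array([-103.3,  370.4,  137. ]), np.float64(-6.12)]
[array([-77.1, 504. , 137.1]), np.float64(-2.31)]
```

```bash
python3 -m inch '{"travel":[[-10,25,0],[-20,65,0],[-30,105,0],[-40,145,0],[-55,185,0],[-65,225,0],[-75,265,0],[-85,305,0],[-95,345,0],[-103,370,30],[-103,370,60],[-103,370,80]],"turn":[0,-0.5,-1.2,-2,-2.8,-3.6,-4.4,-5.2,-6,-6.12,-6.12,-6.12],"claw":[-0.3,-0.3,-0.3,-0.3,-0.3,-0.3,-0.3,-0.3,-0.3,-0.3,-0.3,-0.3]}'
python3 -m inch '{"travel":[[0,0,0],[0,0,0]],"turn":[0,0],"claw":[-0.3,-0.3]}'
python3 - <<'E'
from rol import *
status()
for p,a in rollers('wrist'): print(go([*p,.06],a+np.pi/2))
E
```

```text
time: 13.8
tool_pos: [0.5763, -0.1872, 0.2538]
tool_rot: [-3.138, 0.003, 0.476]
contact_force: [0.3, 0.1, 0.3]
opening: 0.0599
grip_force: 0.0
time: 14.0
tool_pos: [0.5779, -0.1864, 0.2569]
tool_rot: [-3.141, 0.001, 0.478]
contact_force: [-0.5, 0.6, 0.2]
opening: 0.0597
grip_force: 0.0
t 14.0 [ 0.5779 -0.1864  0.2569] [-3.141e+00  1.000e-03  4.780e-01] F [-0.5  0.6  0.2] open 0.0597 grip 0.0 q6 0.65
wrist [463. 250.] [ 597.7 -319.2] len 111.0 36.0 axis deg 6.7
wrist [318. 216.] [ 573.7 -185.7] len 122.0 26.0 axis deg 27.1
[array([-44. , 126.6, 198. ]), np.float64(4.14)]
[array([ -4. ,  -3. , 197.9]), np.float64(0.05)]
```

```bash
python3 -m inch '{"travel":[[-1,0,30],[-2,-1,70],[-2,-1,110],[-2,-1,150],[-2,-1,175],[-2,-1,184],[-2,-1,187],[-2,-1,187]],"turn":[0,0,0,0,0,0,0,0],"claw":[-0.3,-0.3,-0.3,-0.3,-0.3,-0.3,-0.3,-0.3]}' 15
python3 -m inch '{"travel":[[0,0,0],[0,0,0],[0,0,0],[0,0,0],[0,0,0],[0,0,0]],"turn":[0,0,0,0,0,0],"claw":[1,1,1,1,1,1]}' 15
python3 -m inch '{"travel":[[0,0,-10],[0,0,-40],[0,0,-80],[0,0,-120],[0,0,-150],[0,0,-160],[0,0,-160]],"turn":[0,0,0,0,0,0,0],"claw":[1,1,1,1,1,1,1]}'
python3 - <<'E'
from h import *
status();print(go(cw(0,0,200),CASE['yaw']+np.pi/2))
E
```

```text
time: 14.85
tool_pos: [0.5768, -0.1868, 0.0717]
tool_rot: [3.139, -0.001, 0.478]
contact_force: [0.2, -0.0, 0.6]
opening: 0.0596
grip_force: 0.0
time: 15.45
tool_pos: [0.5759, -0.1866, 0.0705]
tool_rot: [3.141, -0.0, 0.478]
contact_force: [-0.7, 0.2, 2.3]
opening: 0.0258
grip_force: 15.0
time: 16.15
tool_pos: [0.5762, -0.1867, 0.2317]
tool_rot: [3.139, -0.002, 0.478]
contact_force: [-0.2, -0.9, -1.1]
opening: 0.0254
grip_force: 15.0
t 16.1 [ 0.5762 -0.1867  0.2317] [ 3.139e+00 -2.000e-03  4.780e-01] F [-0.2 -0.9 -1.1] open 0.0254 grip 15.0 q6 0.65
[array([ 153.8, -274.7,   31.3]), np.float64(6.13)]
```

Gripped. The wrist camera sits on the tool's +x side, where it would be close to the open lid, so I flip the wrist by a half turn.

```bash
python3 -m inch '{"travel":[[0,0,-5],[0,0,-10],[0,0,-10],[0,0,-10],[0,0,-10],[0,0,-10],[0,0,-10],[0,0,-10],[0,0,-10],[0,0,-10],[0,0,-10],[0,0,-10]],"turn":[-1,-2.5,-4,-5.5,-7,-8.5,-10,-11.5,-13,-14.5,-16,-17],"claw":[1,1,1,1,1,1,1,1,1,1,1,1]}'
python3 -m inch '{"travel":[[0,0,0],[0,0,0],[0,0,0],[0,0,0],[0,0,0],[0,0,0],[0,0,0],[0,0,0],[0,0,0],[0,0,0],[0,0,0]],"turn":[-1.5,-3,-4.5,-6,-7.5,-9,-10.5,-12,-12.87,-12.87,-12.87],"claw":[1,1,1,1,1,1,1,1,1,1,1]}'
python3 - <<'E'
from h import *
status();print(go(cw(0,0,200),CASE['yaw']+np.pi/2))
E
```

```text
time: 17.35
tool_pos: [0.575, -0.1862, 0.2375]
tool_rot: [-3.138, -0.003, 1.966]
contact_force: [0.3, -0.6, -0.6]
opening: 0.0256
grip_force: 15.0
time: 18.45
tool_pos: [0.5753, -0.1863, 0.2385]
tool_rot: [3.141, -0.003, 3.082]
contact_force: [0.4, 0.4, -0.7]
opening: 0.0257
grip_force: 15.0
t 18.4 [ 0.5753 -0.1863  0.2385] [ 3.141e+00 -3.000e-03  3.082e+00] F [ 0.4  0.4 -0.7] open 0.0257 grip 15.0 q6 -1.95
[array([  7.4, 314.2,  38.9]), np.float64(-0.02)]
```

```bash
python3 -m inch '{"travel":[[2,30,0],[4,65,0],[7,100,0],[7,135,0],[7,170,0],[7,205,0],[7,240,0],[7,275,0],[7,300,0],[7,314,0],[7,314,0],[7,314,0]],"turn":[0,0,0,0,0,0,0,0,0,0,0,0],"claw":[1,1,1,1,1,1,1,1,1,1,1,1]}'
python3 - <<'E'
from h import *
status();print(go(cw(0,0,93),CASE['yaw']+np.pi/2))
c=cam('wrist','w6.png')
for i in(-64,0,64):
  for x in(-28,28): print(i,x,proj(c,cw(x,i,33)).round())
E
```

```text
time: 19.65
tool_pos: [0.5867, 0.1266, 0.2398]
tool_rot: [-3.141, -0.001, 3.084]
contact_force: [-0.7, 0.3, 0.3]
opening: 0.0255
grip_force: 15.0
t 19.6 [0.5867 0.1266 0.2398] [-3.141e+00 -1.000e-03  3.084e+00] F [-0.7  0.3  0.3] open 0.0255 grip 15.0 q6 -1.43
[array([  0.2,   1.4, 146.8]), np.float64(-0.0)]
-64 -28 [243. 187.]
-64 28 [247. 254.]
0 -28 [324. 187.]
0 28 [324. 254.]
64 -28 [406. 187.]
64 28 [402. 254.]
```

View pics/w6.png

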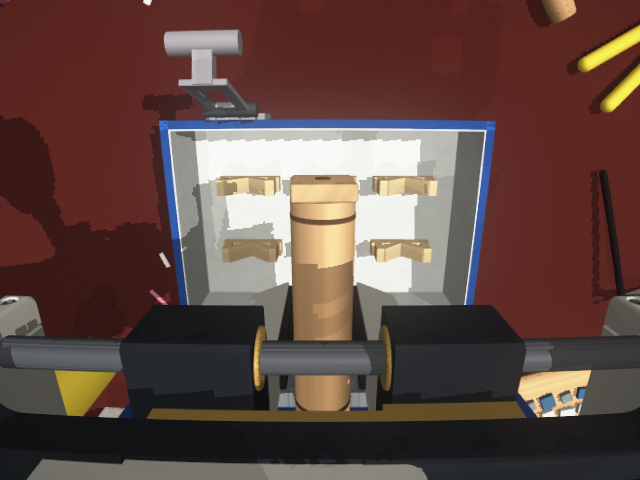

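The picture shows the notches at (248,187), (404,187), (252,252) and (401,250), about 2 px right of the prediction. The roller is aligned over the middle cradle, so I shift 3 mm and lower it.

```bash
python3 -m inch '{"travel":[[0,3,20],[0,3,50],[0,3,80],[0,3,105],[0,3,120],[0,3,130],[0,3,136],[0,3,141],[0,3,144],[0,3,145],[0,3,145]],"turn":[0,0,0,0,0,0,0,0,0,0,0],"claw":[1,1,1,1,1,1,1,1,1,1,1]}'
python3 -m inch '{"travel":[[0,0,0],[0,0,0],[0,0,0],[0,0,0],[0,0,0],[0,0,-10],[0,0,-40],[0,0,-80],[0,0,-120],[0,0,-150],[0,0,-150]],"turn":[0,0,0,0,0,0,0,0,0,0,0],"claw":[0.4,0.2,0.1,0.1,0.1,0.1,0.1,0.1,0.1,0.1,0.1]}'
python3 - <<'E'
from rol import *
status();c=cam('wrist','w7.png')
cv2.imwrite('pics/w7.png',c['pixels'][90:320,130:520,::-1])
for p,a in rollers('top'):print(go([*p,.24],a+np.pi/2))
E
```

```text
time: 20.8
tool_pos: [0.5871, 0.1304, 0.0955]
tool_rot: [3.142, 0.001, 3.085]
contact_force: [-0.6, -0.5, -0.9]
opening: 0.0246
grip_force: 15.0
time: 21.9
tool_pos: [0.5888, 0.1306, 0.2512]
tool_rot: [3.14, 0.01, 3.085]
contact_force: [-0.6, -0.8, -0.0]
opening: 0.0415
grip_force: 0.0
t 21.9 [0.5888 0.1306 0.2512] [3.14  0.01  3.085] F [-0.6 -0.8 -0. ] open 0.0415 grip 0.0 q6 -1.42
top [422. 209.] [ 596.1 -321.9] len 120.0 29.0 axis deg 8.3
[array([ -35. , -451. ,    6.2]), np.float64(-2.32)]
```

View pics/w7.png

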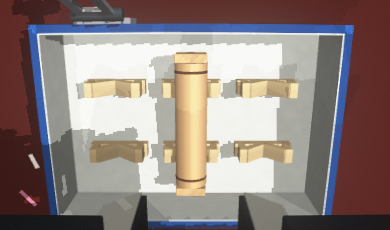

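The first roller (x 190 in the crop) lies in both notches of the middle cradle. Next, roller B, which hasn't moved.

```bash
python3 -m inch '{"travel":[[-2,-30,0],[-5,-72,0],[-8,-114,0],[-12,-156,0],[-15,-198,0],[-18,-240,0],[-22,-282,0],[-26,-324,0],[-29,-366,0],[-32,-408,0],[-35,-440,0],[-35,-451,6]],"turn":[0,0,-0.4,-0.8,-1.2,-1.6,-2,-2.32,-2.32,-2.32,-2.32,-2.32],"claw":[-0.1,-0.3,-0.3,-0.3,-0.3,-0.3,-0.3,-0.3,-0.3,-0.3,-0.3,-0.3]}'
python3 -m inch '{"travel":[[0,0,0],[0,0,0],[0,0,0]],"turn":[0,0,0],"claw":[-0.3,-0.3,-0.3]}'
python3 - <<'E'
from rol import *
status()
for p,a in rollers('wrist'): print(go([*p,.07],a+np.pi/2))
print(go([.5961,-.3219,.07],np.radians(98.3)))
E
```

```text
time: 23.2
tool_pos: [0.5952, -0.3252, 0.2376]
tool_rot: [3.141, -0.001, -3.0]
contact_force: [-0.1, 0.4, 0.1]
opening: 0.0596
grip_force: 0.0
time: 23.5
tool_pos: [0.5964, -0.3201, 0.2391]
tool_rot: [3.141, -0.0, -2.995]
contact_force: [0.9, 0.2, 0.3]
opening: 0.0602
grip_force: 0.0
t 23.5 [ 0.5964 -0.3201  0.2391] [ 3.141 -0.    -2.995] F [0.9 0.2 0.3] open 0.0602 grip 0.0 q6 -2.32
wrist [317. 209.] [ 596.8 -321. ] len 122.0 27.0 axis deg 9.1
[array([ -0.2,  -0.9, 169.4]), np.float64(-0.12)]
[array([  0.7,  -1.7, 169.4]), np.float64(0.03)]
```

```bash
python3 -m inch '{"travel":[[0,-1,30],[0,-1,70],[0,-1,110],[0,-1,140],[0,-1,160],[0,-1,167],[0,-1,169],[0,-1,169]],"turn":[0,0,0,0,0,0,0,0],"claw":[-0.3,-0.3,-0.3,-0.3,-0.3,-0.3,-0.3,-0.3]}' 15
python3 -m inch '{"travel":[[0,0,0],[0,0,0],[0,0,0],[0,0,0],[0,0,0],[0,0,0]],"turn":[0,0,0,0,0,0],"claw":[1,1,1,1,1,1]}' 15
python3 -m inch '{"travel":[[0,0,-10],[0,0,-40],[0,0,-80],[0,0,-120],[0,0,-150],[0,0,-170],[0,0,-170]],"turn":[0,0,0,0,0,0,0],"claw":[1,1,1,1,1,1,1]}'
python3 - <<'E'
from h import *
status();print(go(cw(0,-62.5,240),CASE['yaw']+np.pi/2))
E
```

```text
time: 24.35
tool_pos: [0.597, -0.3228, 0.0715]
tool_rot: [-3.14, 0.001, -2.996]
contact_force: [-0.1, 0.1, 0.3]
opening: 0.0593
grip_force: 0.0
time: 24.95
tool_pos: [0.5963, -0.3229, 0.0704]
tool_rot: [-3.141, 0.0, -2.996]
contact_force: [-0.3, 0.5, 2.3]
opening: 0.0257
grip_force: 15.0
time: 25.65
tool_pos: [0.5973, -0.3236, 0.2447]
tool_rot: [-3.136, 0.005, -2.996]
contact_force: [0.7, 0.2, 0.0]
opening: 0.0256
grip_force: 15.0
t 25.6 [ 0.5973 -0.3236  0.2447] [-3.136  0.005 -2.996] F [0.7 0.2 0. ] open 0.0256 grip 15.0 q6 -2.33
[array([-42.2, 387. ,   2.9]), np.float64(2.32)]
```

```bash
python3 -m inch '{"travel":[[-4,35,0],[-8,75,0],[-13,115,0],[-17,155,0],[-21,195,0],[-26,235,0],[-30,275,0],[-34,315,0],[-38,350,0],[-41,375,0],[-42,387,0],[-42,387,0]],"turn":[0.3,0.7,1.1,1.5,1.9,2.32,2.32,2.32,2.32,2.32,2.32,2.32],"claw":[1,1,1,1,1,1,1,1,1,1,1,1]}'
python3 -m inch '{"travel":[[0,0,0],[0,0,0]],"turn":[0,0],"claw":[1,1]}'
python3 - <<'E'
from h import *
status();print(go(cw(0,-62.5,94.5),CASE['yaw']+np.pi/2))
E
```

```text
time: 26.85
tool_pos: [0.5813, 0.0672, 0.2393]
tool_rot: [-3.141, -0.002, 3.087]
contact_force: [-0.1, -1.2, 0.0]
opening: 0.0258
grip_force: 15.0
time: 27.05
tool_pos: [0.5819, 0.0647, 0.2399]
tool_rot: [-3.141, -0.0, 3.083]
contact_force: [-0.5, -0.8, -0.6]
opening: 0.0257
grip_force: 15.0
t 27.1 [0.5819 0.0647 0.2399] [-3.141 -0.     3.083] F [-0.5 -0.8 -0.6] open 0.0257 grip 15.0 q6 -1.53
[array([ -1.1,   0.9, 145.4]), np.float64(-0.02)]
```

```bash
python3 -m inch '{"travel":[[-1,1,20],[-1,1,50],[-1,1,80],[-1,1,105],[-1,1,120],[-1,1,130],[-1,1,136],[-1,1,141],[-1,1,144],[-1,1,145],[-1,1,145]],"turn":[0,0,0,0,0,0,0,0,0,0,0],"claw":[1,1,1,1,1,1,1,1,1,1,1]}'
python3 -m inch '{"travel":[[0,0,0],[0,0,0],[0,0,0],[0,0,0],[0,0,0],[0,0,-10],[0,0,-40],[0,0,-80],[0,0,-120],[0,0,-150],[0,0,-150]],"turn":[0,0,0,0,0,0,0,0,0,0,0],"claw":[0.4,0.2,0.1,0.1,0.1,0.1,0.1,0.1,0.1,0.1,0.1]}'
python3 - <<'E'
from rol import *
status();c=cam('wrist')
cv2.imwrite('pics/w8.png',c['pixels'][60:330,130:600,::-1])
rollers('top')
E
```

```text
time: 28.15
tool_pos: [0.583, 0.0671, 0.0956]
tool_rot: [-3.142, 0.001, 3.084]
contact_force: [0.1, 0.7, -0.2]
opening: 0.0255
grip_force: 15.0
time: 29.25
tool_pos: [0.5847, 0.0671, 0.2511]
tool_rot: [3.141, 0.01, 3.085]
contact_force: [0.5, 0.2, 0.7]
opening: 0.0413
grip_force: 0.0
t 29.2 [0.5847 0.0671 0.2511] [3.141 0.01  3.085] F [0.5 0.2 0.7] open 0.0413 grip 0.0 q6 -1.53
```

View pics/w8.png

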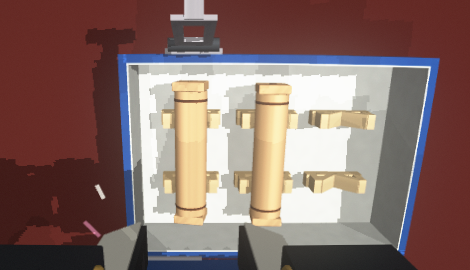

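Both rollers (crop x 191 and 268) sit in their notches. Next I rise and go back over the knob.

```bash
python3 -m inch '{"travel":[[0,0,-30],[0,0,-70],[0,0,-89],[0,0,-89],[0,0,-89]],"turn":[0,0,0,0,0],"claw":[0,-0.3,-0.3,-0.3,-0.3]}' 25
python3 - <<'E'
from h import *
status();print(go([.7027,.1778,.3375],CASE['yaw']+np.pi/2))
E
```

```text
time: 29.85
tool_pos: [0.5824, 0.0671, 0.3325]
tool_rot: [-3.141, -0.003, 3.084]
contact_force: [-0.3, -0.4, -0.7]
opening: 0.0595
grip_force: 0.0
t 29.9 [0.5824 0.0671 0.3325] [-3.141e+00 -3.000e-03  3.084e+00] F [-0.3 -0.4 -0.7] open 0.0595 grip 0.0 q6 -1.53
[array([-113.8,  117.4,   -5.3]), np.float64(0.0)]
```

```bash
python3 -m inch '{"travel":[[0,0,-5],[-20,20,-5],[-45,45,-5],[-70,70,-5],[-95,95,-5],[-110,113,-5],[-114,117,-5],[-114,117,-5],[-114,117,-5]],"turn":[0,0,0,0,0,0,0,0,0],"claw":[-0.3,-0.3,-0.3,-0.3,-0.3,-0.3,-0.3,-0.3,-0.3]}' 25
python3 - <<'E'
from h import *
status();print(go([.7027,.1778,.2375],CASE['yaw']+np.pi/2))
E
```

```text
time: 30.75
tool_pos: [0.7029, 0.1766, 0.3386]
tool_rot: [-3.141, -0.001, 3.084]
contact_force: [0.4, 0.0, 0.6]
opening: 0.0593
grip_force: 0.0
t 30.8 [0.7029 0.1766 0.3386] [-3.141e+00 -1.000e-03  3.084e+00] F [0.4 0.  0.6] open 0.0593 grip 0.0 q6 -1.37
[array([1.000e-01, 1.300e+00, 1.011e+02]), np.float64(-0.0)]
```

```bash
python3 -m inch '{"travel":[[0,1,30],[0,1,65],[0,1,90],[0,1,101],[0,1,101],[0,1,101],[0,1,101],[0,1,101],[0,1,101],[0,1,101],[0,1,101]],"turn":[0,0,0,0,0,0,0,0,0,0,0],"claw":[-0.3,-0.3,-0.3,-0.3,-0.3,-0.3,1,1,1,1,1]}' 25
python3 -m inch '{"travel":[[4,0,-1],[10,0,-2],[16,0,-3],[22,0,-4],[28,0,-4],[34,0,-4],[39,0,-4],[45,0,-3],[51,0,-2],[57,0,-1],[63,0,0],[63,0,0]],"turn":[0,0,0,0,0,0,0,0,0,0,0,0],"claw":[1,1,1,1,1,1,1,1,1,1,1,1]}'
python3 -m inch '{"travel":[[6,0,1],[11,0,3],[17,0,5],[22,0,7],[28,0,9],[33,0,12],[38,0,15],[43,0,18],[48,0,21],[53,0,25],[57,0,28],[62,0,33]],"turn":[0,0,0,0,0,0,0,0,0,0,0,0],"claw":[1,1,1,1,1,1,1,1,1,1,1,1]}'
python3 -m inch '{"travel":[[4,0,4],[8,0,8],[12,0,12],[16,0,17],[19,0,22],[22,0,27],[25,0,32],[28,0,37],[31,0,43],[33,0,48],[35,0,53],[36,0,57]],"turn":[0,0,0,0,0,0,0,0,0,0,0,0],"claw":[1,1,1,1,1,1,1,1,1,1,1,1]}'
python3 -m inch '{"travel":[[0,0,1],[1,0,2],[1,0,3],[1,0,4],[1,0,4],[1,0,4]],"turn":[0,0,0,0,0,0],"claw":[1,1,1,1,1,1]}'
```

```text
time: 31.85
tool_pos: [0.7034, 0.178, 0.2383]
tool_rot: [-3.141, 0.0, 3.084]
contact_force: [-0.9, -1.3, 2.7]
opening: 0.0246
grip_force: 25.2
time: 33.05
tool_pos: [0.6394, 0.1817, 0.2381]
tool_rot: [-3.141, -0.002, 3.085]
contact_force: [-1.3, -4.3, -2.3]
opening: 0.0243
grip_force: 25.0
time: 34.25
tool_pos: [0.5786, 0.1853, 0.2063]
tool_rot: [-3.141, 0.002, 3.084]
contact_force: [0.5, -5.2, 3.2]
opening: 0.0244
grip_force: 25.0
time: 35.45
tool_pos: [0.5417, 0.1874, 0.1486]
tool_rot: [-3.141, -0.001, 3.084]
contact_force: [-3.0, -5.0, 2.4]
opening: 0.0242
grip_force: 25.0
time: 36.05
tool_pos: [0.5409, 0.1875, 0.1458]
tool_rot: [-3.141, -0.0, 3.085]
contact_force: [-4.4, -5.8, 8.8]
opening: 0.0244
grip_force: 25.0
```

```bash
python3 -m inch '{"travel":[[0,0,1],[0,0,2],[0,0,2],[0,0,3],[0,0,3],[0,0,3]],"turn":[0,0,0,0,0,0],"claw":[1,1,1,1,1,1]}'
python3 -m inch '{"travel":[[0,0,-2],[0,0,-2],[0,0,-2],[0,0,-2],[0,0,-30],[0,0,-70],[0,0,-110],[0,0,-150],[0,0,-150],[0,0,-150]],"turn":[0,0,0,0,0,0,0,0,0,0],"claw":[-0.3,-0.3,-0.3,-0.3,-0.3,-0.3,-0.3,-0.3,-0.3,-0.3]}'
python3 - <<'E'
from h import *
status();c=cam('scene');cv2.imwrite('pics/s9.png',cv2.resize(c['pixels'][150:310,270:470,::-1],None,fx=3,fy=3))
w=cam('wrist','w9.png')
print(go([*cw(-118,-62,0)[:2],.25],CASE['yaw']+np.pi/2))
E
```

```text
time: 36.65
tool_pos: [0.5413, 0.1875, 0.1449]
tool_rot: [-3.142, 0.002, 3.085]
contact_force: [-8.0, -8.1, 23.3]
opening: 0.0244
grip_force: 25.0
time: 37.65
tool_pos: [0.5417, 0.1879, 0.2916]
tool_rot: [3.141, 0.001, 3.085]
contact_force: [-0.1, 0.3, -0.0]
opening: 0.0594
grip_force: 0.0
t 37.6 [0.5417 0.1879 0.2916] [3.141e+00 1.000e-03 3.085e+00] F [-0.1  0.3 -0. ] open 0.0594 grip 0.0 q6 -1.31
[array([  69.1, -119. ,   39.9]), np.float64(0.0)]
```

View pics/s9.png

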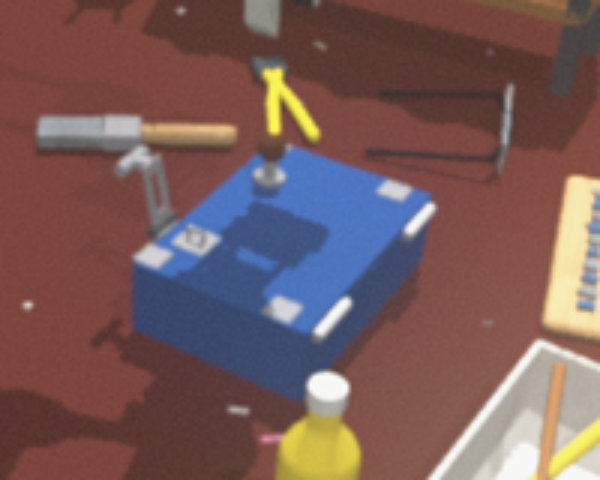

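The lid is shut flat and the hasp still leans open (bar near crop (130,160)). Next I go back to the bar at its recorded pose.

```bash
python3 -m inch '{"travel":[[15,-25,0],[35,-60,0],[55,-90,0],[72,-110,0],[72,-115,0],[72,-115,0],[72,-115,0]],"turn":[0,0,0,0,0,0,0],"claw":[-0.3,-0.3,-0.3,-0.3,-0.3,-0.3,-0.3]}' 12
python3 - <<'E'
from h import *
status();print(go([.4648,.0745,.175],CASE['yaw']+np.pi/2))
E
```

```text
time: 38.45
tool_pos: [0.4638, 0.0774, 0.2906]
tool_rot: [3.141, -0.001, 3.084]
contact_force: [0.3, -0.3, 0.1]
opening: 0.0599
grip_force: 0.0
t 38.5 [0.4638 0.0774 0.2906] [ 3.141e+00 -1.000e-03  3.084e+00] F [ 0.3 -0.3  0.1] open 0.0599 grip 0.0 q6 -1.51
[array([ -1.2,  -2.8, 115.6]), np.float64(0.0)]
```

```bash
python3 -m inch '{"travel":[[-1,-3,35],[-1,-3,70],[-1,-3,100],[-1,-3,112],[-1,-3,115],[-1,-3,115],[-1,-3,115],[-1,-3,115],[-1,-3,115],[-1,-3,115],[-1,-3,115]],"turn":[0,0,0,0,0,0,0,0,0,0,0],"claw":[-0.3,-0.3,-0.3,-0.3,-0.3,-0.3,-0.3,1,1,1,1]}' 12
python3 -m inch '{"travel":[[-3,0,-2],[-7,0,-4],[-12,0,-6],[-17,0,-7],[-22,0,-8],[-27,0,-9],[-32,0,-9],[-37,0,-9],[-43,0,-8],[-48,0,-7],[-53,0,-6],[-57,0,-4]],"turn":[0,0,0,0,0,0,0,0,0,0,0,0],"claw":[1,1,1,1,1,1,1,1,1,1,1,1]}'
python3 -m inch '{"travel":[[-5,0,3],[-9,0,6],[-13,0,9],[-17,0,12],[-21,0,16],[-24,0,20],[-27,0,25],[-29,0,29],[-31,0,34],[-31,0,35],[-31,0,36],[-31,0,36]],"turn":[0,0,0,0,0,0,0,0,0,0,0,0],"claw":[1,1,1,1,1,1,1,1,1,1,1,1]}'
```

```text
time: 39.55
tool_pos: [0.4642, 0.0745, 0.1766]
tool_rot: [3.14, 0.001, 3.084]
contact_force: [0.1, 2.8, 1.5]
opening: 0.0356
grip_force: 12.0
time: 40.75
tool_pos: [0.5211, 0.0712, 0.1803]
tool_rot: [3.141, -0.0, 3.084]
contact_force: [-1.4, 5.5, 2.9]
opening: 0.0357
grip_force: 12.0
time: 41.95
tool_pos: [0.5535, 0.0693, 0.1447]
tool_rot: [3.141, 0.004, 3.084]
contact_force: [3.4, 5.4, 0.1]
opening: 0.0358
grip_force: 12.0
```

```bash
python3 -m inch '{"travel":[[0,0,1],[0,0,2],[0,0,3],[0,0,3],[0,0,3]],"turn":[0,0,0,0,0],"claw":[1,1,1,1,1]}'
python3 -m inch '{"travel":[[0,0,0],[0,0,0],[0,0,0],[0,0,-5],[0,0,-40],[0,0,-80],[0,0,-120],[0,0,-150],[20,0,-150],[60,0,-150],[100,0,-150],[100,0,-150]],"turn":[0,0,0,0,0,0,0,0,0,0,0,0],"claw":[-0.3,-0.3,-0.3,-0.3,-0.3,-0.3,-0.3,-0.3,-0.3,-0.3,-0.3,-0.3]}'
python3 - <<'E'
from h import *
status();a=cam('scene')['pixels'];b=cam('top')['pixels']
i=cv2.resize(a[170:310,290:450,::-1],None,fx=2.4,fy=2.4);j=cv2.resize(b[100:320,120:500,::-1],(384,222))
cv2.imwrite('pics/s10.png',np.hstack([i,np.vstack([j,np.zeros((i.shape[0]-222,384,3),np.uint8)])]))
E
```

```text
time: 42.45
tool_pos: [0.5538, 0.0693, 0.1436]
tool_rot: [3.141, 0.006, 3.084]
contact_force: [-0.8, 4.9, 13.4]
opening: 0.0361
grip_force: 12.0
time: 43.65
tool_pos: [0.4475, 0.0749, 0.291]
tool_rot: [-3.141, -0.004, 3.085]
contact_force: [-0.1, 0.5, -0.3]
opening: 0.0595
grip_force: 0.0
t 43.6 [0.4475 0.0749 0.291 ] [-3.141 -0.004  3.085] F [-0.1  0.5 -0.3] open 0.0595 grip 0.0 q6 -1.52
```

View pics/s10.png

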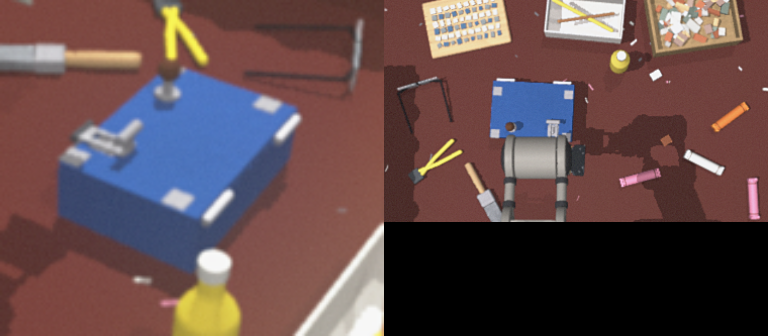

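The lid is shut and the hasp lies flat over the catch (left half, (110,140)). No beech rollers remain on the table, and the other things are where they were.

```bash
python3 -c "
from cell import robot
print(robot.hand_in())"
```

```text
the job is handed in; nothing more can be done
None
```

Both beech rollers are in the case in cradles of their own (the middle and the -y one), the lid is shut, the hasp lies flat over the catch, and the job is handed in; no verdict came back.

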